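# Find the loose mounting bolt and hold its cap open

### The arm

A 6-joint arm with a two-finger parallel gripper is mounted at the origin on a cart in front of the work surface, level with it; the furniture and walls round the work are solid. World frame = base frame: x ahead of the robot, y to its left, z up, the work surface at z = 0. Lengths are in m, angles in rad, forces in N, time in s.
With the tool pointing down it reaches from about 0.375 to 0.975 m from the base axis. Payload 3.8 kg.
Tool frame: the origin (TCP) lies midway between the tips of the shut fingers; the grasp point (between the pads) lies 19 mm behind it; z points along the fingers, y is the line along which they close (so a half turn about z gives the same grasp; the last joint's range is limited). The gripper opens to 85 mm and grips with 20 to 120 N. Pads are 22 mm wide; open, the fingers measure 114 mm over their backs; the gripper's body (76 mm by 85 mm) begins 54 mm behind the grasp point. The pads swing forward as they close: fully open they stand 13 mm farther back than shut.
Start: joints at [-1.16, 0.264, 1.604, -0, 1.274, -0.037], TCP at [0.292, -0.608, 0.231] pointing down, gripper open.
Joint ranges: [-2.63, 2.63], [-0.94, 2.18], [0.31, 2.57], [-1.31, 4.45], [0, 2.66], [-2.55, 2.55]. Speed limits (rad/s): [2.57, 2.57, 3.14, 3.14, 3.14, 3.14].

### API

Orientations are given as a rotation vector (axis times angle).
In Python, from workcell import read_state, vision, ticket gives the robot as it stands. The module is installed in compiled form; this text tells all that it offers.
- The arm moves only by the tool jog_arm, never from a script. Its arguments are lists of equal length, an entry for each row: "turn": the turn, a rotation vector about the tool's x, y, z in rad, a list of three; "delta_pos": the shift along the tool's x, y, z in m, a list of three; "gripper": the finger opening in m, from 0 to 0.0854. In form: {"turn": [[rx, ry, rz], ...], "delta_pos": [[dx, dy, dz], ...], "gripper": [gripper, ...]}. A call has 1 to 20 rows; each row shifts and turns the commanded pose from where the row before left it, along the tool's axes as they then stand; what a row does not reach is not made up. A row lasts 1/12 s, in which the tool goes at most 41.7 mm and 7.16 degrees, less where a joint would pass 70% of its speed; a pose out of reach is approached as far as the arm can. A call with a gripper value outside its range is refused whole. The fingers move at their own pace and stop on an object; "grip_force" is the grip in N (left out, the last holds). Time passes only in rows, so rows that do not move let the fingers close. It gives the time, the measured TCP pose, the force, the opening and the grip force at its end, in the units of the state.
- read_state(): the state, without advancing time (a new reading comes with each control period).
- vision.read_camera(name): name is "scene" or "top" or "wrist"; returns the picture (420x560x3 uint8, red, green, blue); there is no depth.
- vision.calibration(name): a dict with "vfov" (degrees; the focal length in pixels is half the picture's height over the tangent of half this angle, whatever the lens; pixels are square), "cx", "cy" (the principal point, pixels), "R" (3x3) and "t" (3): a world point X has camera coordinates R X + t; the wrist camera has in their place "mount" (4x4, takes a point from camera to tool coordinates, whose origin is the TCP and whose axes are the flange's). Camera axes: x right, y down, z forward; pixel columns grow to the right and rows downward; lengths in m; the calibration is good to about 2 mm. A picture is of the moment at which its call begins: read the wrist's pose just before it. calibration takes no time and is no camera call.
- ticket.finish_job(): hands the job in; it is judged then, once.
The state is a dict: "time": time; "q": joint angles; "joint_vel": joint speeds; "joint_torque": joint torques, N m; "tool_pos": TCP position; "tcp_rot": TCP orientation; "wrist_force": force on the tool from outside, world axes, zero at the start; "torque": the same for the moment, N m; "width": opening from 0.0 (shut) to 1.0 (fully open); "grip_force": force on a finger pad.
Only numpy, scipy, OpenCV 4.12 (cv2) and the standard library are available. Lean on these libraries where they do the work, as an engineer would, in place of code of your own. Each camera call takes 0.05 s, during which the arm holds its last target. There are 200 camera calls.

### The job

One of the three capped bolts on the mounting plate has worked loose. With the fingers shut, tap each bolt gently from above on the middle of its closed orange cap, one after another from left to right as the robot sees them, to find the one that sinks into its collar and stays down; then lift the cap of that loose bolt by its tongue, without pulling the bolt back up, well open (60 degrees or so), and finish while still holding it open, so that a colleague can get at the bolt. Keep the caps of the two tight bolts shut, and leave the bottle, the beaker and the screwdriver where they are.

Things in the scene. Friction and masses are not known exactly. Their poses are not given: they have to be found in the camera images.
- plate: flat rectangular aluminium instrument mounting plate, 100 x 270 x 14 mm high over its rubber pads, fixed to the table; origin under its centre, x across its short side (away from the robot), y along its long side (to the left). Three capped bolt units that look alike stand in a row on it, about 90 mm apart along y
- unit_a: bolt unit a (letters say nothing of its place in the row): grey round collar, 48 mm across, 22 mm high, fixed on the plate, with a steel bolt head 40 mm across above it, covered by an orange flip cap; origin under the collar's centre, on the plate; x points to the hinge of its cap, away from the robot
- top_a (a point): centre of the flat top of the orange cap of unit a, above the bolt's axis; the cap is a disc 44 mm across, 6 mm thick, its top 51 mm above the plate's top when shut; here the bolt is tapped: under some 3 to 6 N the loose bolt gives way, sinks 8 mm, cap and all, and stays down (some 15 N would pull it up again); a tight one does not give at 30 N
- tongue_a (a point): grip point on the ribbed tongue of cap a: a straight bar 12 mm wide (along the unit's y) and 9 mm high that juts towards the robot from the disc; the point is 44 mm from the disc's centre, the bar's end 18 mm beyond it, and it is free below for 45 mm. It can be pinched from above across its width and lifted in an arc about the hinge, 70 mm away
- hinge_a (a point): hinge axis of cap a, parallel to the unit's y, at the far side of the disc
- bolt_a (a joint): how far bolt a has sunk into its collar (m): 0 as found, 0.008 fully down
- cap_a (a joint): opening angle of cap a: 0 shut, 1.4 stop; a weak spring shuts it (1 to 2 N at the tongue), it does not stay open by itself
- unit_b: bolt unit b (letters say nothing of its place in the row): grey round collar, 48 mm across, 22 mm high, fixed on the plate, with a steel bolt head 40 mm across above it, covered by an orange flip cap; origin under the collar's centre, on the plate; x points to the hinge of its cap, away from the robot
- top_b (a point): centre of the flat top of the orange cap of unit b, above the bolt's axis; the cap is a disc 44 mm across, 6 mm thick, its top 51 mm above the plate's top when shut; here the bolt is tapped: under some 3 to 6 N the loose bolt gives way, sinks 8 mm, cap and all, and stays down (some 15 N would pull it up again); a tight one does not give at 30 N
- tongue_b (a point): grip point on the ribbed tongue of cap b: a straight bar 12 mm wide (along the unit's y) and 9 mm high that juts towards the robot from the disc; the point is 44 mm from the disc's centre, the bar's end 18 mm beyond it, and it is free below for 45 mm. It can be pinched from above across its width and lifted in an arc about the hinge, 70 mm away
- hinge_b (a point): hinge axis of cap b, parallel to the unit's y, at the far side of the disc
- bolt_b (a joint): how far bolt b has sunk into its collar (m): 0 as found, 0.008 fully down
- cap_b (a joint): opening angle of cap b: 0 shut, 1.4 stop; a weak spring shuts it (1 to 2 N at the tongue), it does not stay open by itself
- unit_c: bolt unit c (letters say nothing of its place in the row): grey round collar, 48 mm across, 22 mm high, fixed on the plate, with a steel bolt head 40 mm across above it, covered by an orange flip cap; origin under the collar's centre, on the plate; x points to the hinge of its cap, away from the robot
- top_c (a point): centre of the flat top of the orange cap of unit c, above the bolt's axis; the cap is a disc 44 mm across, 6 mm thick, its top 51 mm above the plate's top when shut; here the bolt is tapped: under some 3 to 6 N the loose bolt gives way, sinks 8 mm, cap and all, and stays down (some 15 N would pull it up again); a tight one does not give at 30 N
- tongue_c (a point): grip point on the ribbed tongue of cap c: a straight bar 12 mm wide (along the unit's y) and 9 mm high that juts towards the robot from the disc; the point is 44 mm from the disc's centre, the bar's end 18 mm beyond it, and it is free below for 45 mm. It can be pinched from above across its width and lifted in an arc about the hinge, 70 mm away
- hinge_c (a point): hinge axis of cap c, parallel to the unit's y, at the far side of the disc
- bolt_c (a joint): how far bolt c has sunk into its collar (m): 0 as found, 0.008 fully down
- cap_c (a joint): opening angle of cap c: 0 shut, 1.4 stop; a weak spring shuts it (1 to 2 N at the tongue), it does not stay open by itself
- bottle_mid (a point): centre, half-way up, of the brown reagent bottle (54 mm across, 105 mm high), loose bystander
- beaker_mid (a point): centre, half-way up, of the small clear beaker (46 mm across, 58 mm high), loose bystander
- screwdriver_mid (a point): centre of the orange-handled screwdriver lying on the table (165 mm long, 22 mm thick), loose bystander

How it is judged:
By the outcome, as a careful person would: the job done as asked, in the order asked, and still so for the second after the job is handed in, while the arm keeps its last pose, push and grip.
It also fails if it takes over 51 s, if anything falls off the work surface, if the arm or the gripper's body presses on something with over 40 N, if the wrist force passes 120 N, or if a joint passes its speed limit or range.

## Working session

There is one attempt and no reset: what is moved stays moved. The work goes in short steps, Python scripts to look and compute and a tool call to move; the robot and the scene stay as the last step left them, time stands still between calls to the robot, and variables do not carry over. Pictures are saved under pics/ and viewed, at most 10 in all, crops included, and the job is handed in when it is done.

Besides the shell and the picture viewer there is one more tool, called after "Emit:" by a JSON object that holds its "name" and its "arguments". jog_arm: Moves the arm, as the interface text tells. Its arguments: {"type":"object","properties":{"turn":{"type":"array","items":{"type":"array","items":{"type":"number"}}},"delta_pos":{"type":"array","items":{"type":"array","items":{"type":"number"}}},"gripper":{"type":"array","items":{"type":"number"}},"grip_force":{"type":"number"}},"required":["turn","delta_pos","gripper"]}

```bash
mkdir -p pics; python3 - <<'E'
from workcell import read_state, vision
import cv2,numpy as np
s=read_state();print(s)
for n in("scene","top"):
    im=vision.read_camera(n);cv2.imwrite(f"pics/{n}0.png",im[:,:,::-1]);print(vision.calibration(n))
print(vision.calibration("wrist"))
a=cv2.imread("pics/scene0.png");b=cv2.imread("pics/top0.png")
E
```

```text
{'time': 0.0, 'q': array([-1.15993069e+00,  2.64784695e-01,  1.60535774e+00,  4.50077136e-06,
        1.27370321e+00, -3.69133271e-02]), 'joint_vel': array([-0.00048337,  0.00067687, -0.00028543,  0.00123836, -0.0010345 ,
        0.00121625]), 'joint_torque': array([-4.71836975e-04, -5.15116882e+01, -3.67316294e+01, -2.63753882e-04,
        1.29389545e-02,  4.19112638e-06]), 'tool_pos': array([ 0.29195316, -0.60779199,  0.22994956]), 'tcp_rot': array([-3.06102364e+00, -6.97014312e-01,  6.50757563e-04]), 'wrist_force': array([-0.37457485, -0.95462573, -0.12767168]), 'torque': array([ 0.01506799, -0.00673585,  0.07679052]), 'grip_force': 0.0, 'width': 1.0002067120462843}
{'vfov': 42.36993906807768, 'cx': 274.85053903291214, 'cy': 200.2257557268452, 'R': array([[-0.84512164, -0.53421098,  0.01969861],
       [-0.42179568,  0.64373621, -0.63850771],
       [ 0.32841712, -0.54792547, -0.76936329]]), 't': array([0.41183199, 0.25910065, 1.32957919])}
{'vfov': 43.424859635328424, 'cx': 281.88029636504564, 'cy': 210.93482810445485, 'R': array([[-0.02366109, -0.99915622, -0.03357071],
       [-0.99039754,  0.02800242, -0.13538307],
       [ 0.1362089 ,  0.03004504, -0.99022444]]), 't': array([0.02904665, 0.51848921, 1.22196695])}
{'vfov': 68.89117922666891, 'cx': 283.9562490058536, 'cy': 209.78036288228415, 'mount': array([[ 5.70421088e-04, -9.64037955e-01, -2.65763986e-01,
         6.70062847e-02],
       [ 9.99999333e-01,  2.82889816e-04,  1.12018258e-03,
         5.62643411e-04],
       [-1.00471660e-03, -2.65764448e-01,  9.64037473e-01,
        -1.42128343e-01],
       [ 0.00000000e+00,  0.00000000e+00,  0.00000000e+00,
         1.00000000e+00]])}
```

View pics/top0.png

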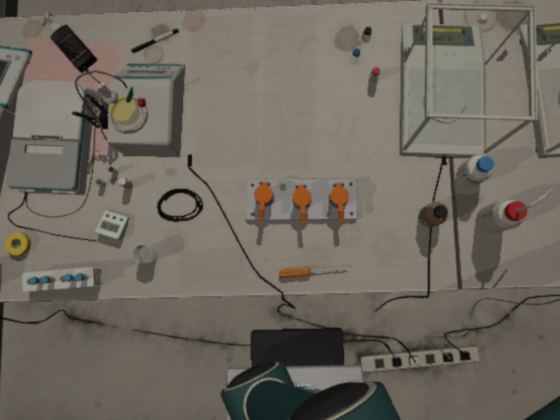

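View pics/scene0.png

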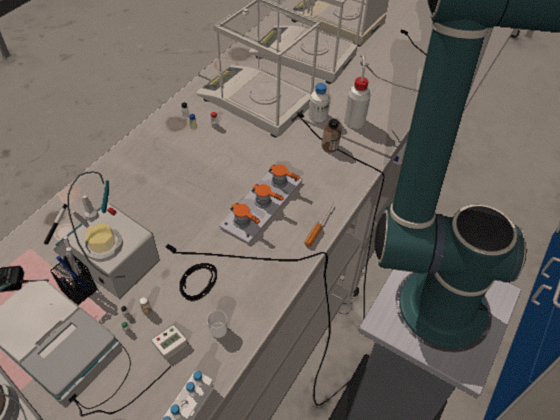

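The top view shows three orange caps at about (263,195), (302,198) and (340,195), tongues pointing down (toward the robot). The screwdriver is at (295,272), the bottle at (434,213) and the beaker at (145,254). The scene view agrees.

```bash
cat > h.py <<'E'
import cv2,numpy as np
from workcell import vision
def ray(cal,px,T=None):
    f=210/np.tan(np.radians(cal['vfov'])/2)
    d=np.array([(px[0]-cal['cx'])/f,(px[1]-cal['cy'])/f,1])
    if T is None:
        R,t=cal['R'],cal['t'];return -R.T@t,R.T@d
    M=T@cal['mount'];return M[:3,3],M[:3,:3]@d
def plane(cal,px,z,T=None):
    o,d=ray(cal,px,T);return o+d*(z-o[2])/d[2]
def tri(r1,r2):
    (o1,d1),(o2,d2)=r1,r2
    s=np.linalg.lstsq(np.c_[d1,-d2],o2-o1,rcond=None)[0]
    p,q=o1+s[0]*d1,o2+s[1]*d2;return (p+q)/2,np.linalg.norm(p-q)
def blobs(bgr,amin):
    h=cv2.cvtColor(bgr,cv2.COLOR_BGR2HSV)
    m=cv2.inRange(h,(3,150,90),(20,255,255))
    n,l,st,c=cv2.connectedComponentsWithStats(m)
    out=[]
    for i in range(1,n):
        if st[i,4]<amin: continue
        b=cv2.resize((l==i).astype(np.uint8)*255,None,fx=4,fy=4,interpolation=cv2.INTER_LINEAR)
        dt=cv2.distanceTransform((b>127).astype(np.uint8),cv2.DIST_L2,5)
        ys,xs=np.where(dt>dt.max()-1.5)
        ce=np.array([(xs.mean()+.5)/4-.5,(ys.mean()+.5)/4-.5])
        yy,xx=np.where(l==i);k=np.argsort(-np.hypot(xx-ce[0],yy-ce[1]))[:max(4,st[i,4]//60)]
        out.append((ce,dt.max()/4,np.array([xx[k].mean(),yy[k].mean()]),st[i,4]))
    return out
E
python3 - <<'E'
from h import *
b=cv2.imread("pics/top0.png");s=cv2.imread("pics/scene0.png")
ct,cs=vision.calibration("top"),vision.calibration("scene")
B=sorted(blobs(b,120),key=lambda x:x[0][0])
for c,r,e,a in B: print("top",c.round(1),round(r,1),e,a,plane(ct,c,.065).round(4),plane(ct,e,.06).round(4))
for c,r,e,a in blobs(s,100): print("scene",c.round(1),round(r,1),e,a,plane(cs,c,.065).round(4),plane(cs,e,.06).round(4))
for p in((434,213),(145,254)):print(plane(ct,p,.08))
# plate
big=cv2.resize(b[165:235,235:370],None,fx=5,fy=5,interpolation=cv2.INTER_CUBIC);cv2.imwrite("pics/crop.png",big)
E
```

```text
top [263.1 194.3] 8.4 [260. 219.] 354 [0.5556 0.0577 0.065 ] [0.4982 0.0664 0.06  ]
top [294.9 272. ] 4.2 [280.   273.25] 232 [ 0.3731 -0.0119  0.065 ] [0.3711 0.0226 0.06  ]
top [301.5 197.3] 8.5 [303.33333333 221.83333333] 362 [ 0.5459 -0.032   0.065 ] [ 0.4887 -0.0345  0.06  ]
top [339.2 195.3] 8.4 [341.83333333 220.66666667] 360 [ 0.5479 -0.1196  0.065 ] [ 0.489 -0.124  0.06 ]
scene [279.4 170. ] 5.5 [298.5 177. ] 194 [ 0.5448 -0.1127  0.065 ] [ 0.4887 -0.1234  0.06  ]
scene [262.9 190. ] 5.8 [281.5 198. ] 211 [ 0.5433 -0.0252  0.065 ] [ 0.488  -0.0325  0.06  ]
scene [240.8 210. ] 6.5 [258.25 221.  ] 235 [0.5539 0.0648 0.065 ] [0.4975 0.067  0.06  ]
scene [312.4 235.3] 3.7 [319.  224.5] 171 [0.3549 0.0331 0.065 ] [ 0.3592 -0.0097  0.06  ]
[ 0.49844513 -0.33204209  0.08      ]
[0.42215071 0.33075671 0.08      ]
```

View pics/crop.png

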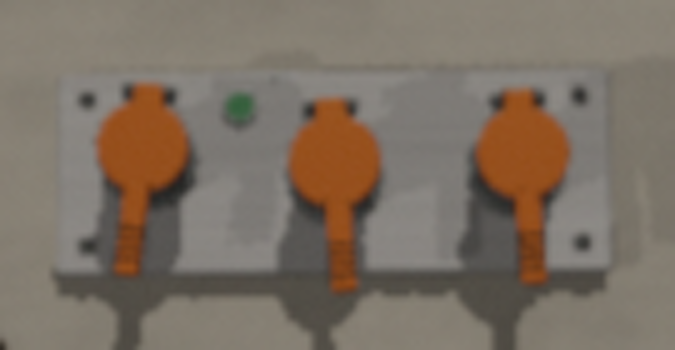

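The crop shows each disc with its hinge at the top and its tongue toward the robot. Yaw differs slightly per unit: about -9°, +3° and +4° from left to right. I'll go above the row with the fingers closing.

Emit:
{"name": "jog_arm", "arguments": {"turn": [[0,0,0],[0,0,0],[0,0,0],[0,0,0],[0,0,0],[0,0,0],[0,0,0],[0,0,0],[0,0,0],[0,0,0],[0,0,0],[0,0,0],[0,0,0],[0,0,0],[0,0,0],[0,0,0],[0,0,0.112],[0,0,0.112],[0,0,0.112],[0,0,0.112]], "delta_pos": [[0.029,-0.0261,0.001],[0.029,-0.0261,0.001],[0.029,-0.0261,0.001],[0.029,-0.0261,0.001],[0.029,-0.0261,0.001],[0.029,-0.0261,0.001],[0.029,-0.0261,0.001],[0.029,-0.0261,0.001],[0.029,-0.0261,0.001],[0.029,-0.0261,0.001],[0.029,-0.0261,0.001],[0.029,-0.0261,0.001],[0.029,-0.0261,0.001],[0.029,-0.0261,0.001],[0.029,-0.0261,0.001],[0.029,-0.0261,0.001],[0,0,0],[0,0,0],[0,0,0],[0,0,0]], "gripper": [0,0,0,0,0,0,0,0,0,0,0,0,0,0,0,0,0,0,0,0], "grip_force": 30}}

```text
time: 1.77
tool_pos: [0.5293, -0.0304, 0.2146]
tcp_rot: [-3.142, 0.007, 0.002]
wrist_force: [1.2, -0.5, 0.4]
width: 0.001
grip_force: 0.0
```

```bash
cat > w.py <<'E'
from h import *
from workcell import read_state
from scipy.spatial.transform import Rotation as Ro
import sys
s=read_state();T=np.eye(4);T[:3,:3]=Ro.from_rotvec(s['tcp_rot']).as_matrix();T[:3,3]=s['tool_pos']
im=vision.read_camera("wrist")[:,:,::-1].copy();cv2.imwrite(f"pics/{sys.argv[1]}.png",im)
z=float(sys.argv[2])
c=vision.calibration("wrist");print(s['time'],s['tool_pos'].round(4),T[:3,:3].round(3).tolist(),s['wrist_force'].round(1))
for ce,r,e,a in blobs(im,600):
    p,q=plane(c,ce,z,T),plane(c,e,z-.003,T);v=p-q
    print(ce.round(1),round(r,1),e.round(1),a,p.round(4),q.round(4),"len",round(float(np.hypot(*v[:2])),4),"yaw",round(float(np.arctan2(v[1],v[0])),3))
E
python3 w.py w1 .065
```

```text
1.7667 [ 0.5293 -0.0304  0.2146] [[1.0, -0.004, -0.001], [-0.004, -1.0, 0.0], [-0.001, -0.0, -1.0]] [ 1.2 -0.5  0.4]
[190.3 168.5] 20.6 [187.9 207.9] 1853 [0.5573 0.0578 0.065 ] [0.5177 0.0644 0.062 ] len 0.0401 yaw -0.165
[374.4 176.5] 20.2 [374.3 215.2] 1794 [ 0.5489 -0.1182  0.065 ] [ 0.5093 -0.122   0.062 ] len 0.0398 yaw 0.095
[283.7 178.2] 20.7 [285.6 217. ] 1744 [ 0.5477 -0.0312  0.065 ] [ 0.5077 -0.0329  0.062 ] len 0.0399 yaw 0.042
```

View pics/w1.png

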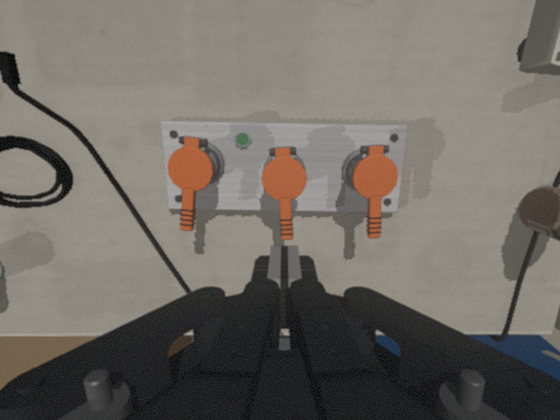

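The wrist view shows all three discs clearly at (190,168), (284,178) and (374,176). The ray casts agree with the top view to about 2 mm: L (0.556,0.058), M (0.547,-0.031), R (0.5485,-0.119). Next I go to just above the left cap.

Emit:
{"name": "jog_arm", "arguments": {"turn": [[0,0,0],[0,0,0],[0,0,0],[0,0,0],[0,0,0],[0,0,0],[0,0,0]], "delta_pos": [[0.0053,-0.0177,0.028],[0.0053,-0.0177,0.028],[0.0053,-0.0177,0.028],[0.0053,-0.0177,0.028],[0.0055,-0.0177,0.028],[0,0,0.004],[0,0,0]], "gripper": [0,0,0,0,0,0,0]}}

```text
time: 2.4
tool_pos: [0.5538, 0.0577, 0.0683]
tcp_rot: [3.141, 0.005, -0.01]
wrist_force: [-0.5, 0.2, 0.2]
width: 0.0
grip_force: 0.0
```

Emit:
{"name": "jog_arm", "arguments": {"turn": [[0,0,0],[0,0,0],[0,0,0]], "delta_pos": [[0,0,0.002],[0,0,0.002],[0,0,0.001]], "gripper": [0,0,0]}}

```text
time: 2.65
tool_pos: [0.5577, 0.0566, 0.0679]
tcp_rot: [-3.142, 0.001, -0.005]
wrist_force: [0.1, -0.2, 0.6]
width: -0.004
grip_force: 0.0
```

Emit:
{"name": "jog_arm", "arguments": {"turn": [[0,0,0],[0,0,0]], "delta_pos": [[0,0,0.001],[0,0,0]], "gripper": [0,0]}}

```text
time: 2.82
tool_pos: [0.557, 0.0569, 0.0663]
tcp_rot: [-3.142, 0.001, -0.003]
wrist_force: [0.6, 0.3, -0.5]
width: 0.0
grip_force: 0.0
```

Emit:
{"name": "jog_arm", "arguments": {"turn": [[0,0,0],[0,0,0],[0,0,0]], "delta_pos": [[0,0,0.001],[0,0,0],[0,0,0]], "gripper": [0,0,0]}}

```text
time: 3.07
tool_pos: [0.557, 0.0571, 0.065]
tcp_rot: [3.141, -0.0, 0.002]
wrist_force: [0.1, -1.9, 3.9]
width: 0.005
grip_force: 1.6
```

Emit:
{"name": "jog_arm", "arguments": {"turn": [[0,0,0],[0,0,0],[0,0,0]], "delta_pos": [[0,0,0.001],[0,0,0],[0,0,0]], "gripper": [0,0,0]}}

```text
time: 3.32
tool_pos: [0.5571, 0.0571, 0.0649]
tcp_rot: [3.141, 0.0, 0.002]
wrist_force: [-3.0, -2.6, 10.3]
width: 0.004
grip_force: 4.7
```

The left bolt holds at 10 N, so it is tight. Next is the middle bolt.

Emit:
{"name": "jog_arm", "arguments": {"turn": [[0,0,0],[0,0,0],[0,0,0],[0,0,0],[0,0,0],[0,0,0],[0,0,0],[0,0,0],[0,0,0]], "delta_pos": [[0,0,-0.012],[0,0,-0.012],[-0.0034,0.0295,0],[-0.0034,0.0295,0],[-0.0032,0.0295,0],[0,0,0],[0,0,0.01],[0,0,0.01],[0,0,0]], "gripper": [0,0,0,0,0,0,0,0,0]}}

```text
time: 4.07
tool_pos: [0.5449, -0.0302, 0.065]
tcp_rot: [-3.141, -0.0, 0.005]
wrist_force: [-0.3, -0.0, -0.6]
width: -0.002
grip_force: 0.0
```

Emit:
{"name": "jog_arm", "arguments": {"turn": [[0,0,0],[0,0,0],[0,0,0]], "delta_pos": [[0,0,0.002],[0,0,0.001],[0,0,0]], "gripper": [0,0,0]}}

```text
time: 4.32
tool_pos: [0.5461, -0.0303, 0.0639]
tcp_rot: [-3.141, -0.001, 0.001]
wrist_force: [-0.3, -0.2, 0.6]
width: -0.003
grip_force: 0.0
```

Emit:
{"name": "jog_arm", "arguments": {"turn": [[0,0,0],[0,0,0],[0,0,0]], "delta_pos": [[0,0,0.001],[0,0,0],[0,0,0]], "gripper": [0,0,0]}}

```text
time: 4.57
tool_pos: [0.5467, -0.031, 0.0634]
tcp_rot: [3.141, 0.0, 0.001]
wrist_force: [0.7, -0.8, -0.2]
width: -0.002
grip_force: 0.0
```

No contact at 0.0634, below the usual top at 0.065. It may already have given way in the approach, so I'll follow it down.

Emit:
{"name": "jog_arm", "arguments": {"turn": [[0,0,0],[0,0,0],[0,0,0],[0,0,0]], "delta_pos": [[0,0,0.002],[0,0,0.002],[0,0,0.001],[0,0,0]], "gripper": [0,0,0,0]}}

```text
time: 4.9
tool_pos: [0.5467, -0.031, 0.0583]
tcp_rot: [-3.141, 0.001, -0.001]
wrist_force: [0.3, 1.7, 2.8]
width: -0.0
grip_force: 1.0
```

Emit:
{"name": "jog_arm", "arguments": {"turn": [[0,0,0],[0,0,0],[0,0,0]], "delta_pos": [[0,0,0.001],[0,0,0],[0,0,0]], "gripper": [0,0,0]}}

```text
time: 5.15
tool_pos: [0.5467, -0.031, 0.0573]
tcp_rot: [-3.141, 0.0, -0.001]
wrist_force: [0.4, 1.7, 2.4]
width: -0.0
grip_force: 1.1
```

Emit:
{"name": "jog_arm", "arguments": {"turn": [[0,0,0],[0,0,0],[0,0,0]], "delta_pos": [[0,0,0.001],[0,0,0],[0,0,0]], "gripper": [0,0,0]}}

```text
time: 5.4
tool_pos: [0.5467, -0.0311, 0.0569]
tcp_rot: [-3.141, 0.0, -0.001]
wrist_force: [-1.1, 2.2, 6.6]
width: 0.002
grip_force: 3.1
```

The middle bolt sank 8 mm (contact now at 0.057), so it is the loose one. The right one still has to be tapped.

Emit:
{"name": "jog_arm", "arguments": {"turn": [[0,0,0],[0,0,0],[0,0,0],[0,0,0],[0,0,0],[0,0,0],[0,0,0],[0,0,0],[0,0,0],[0,0,0]], "delta_pos": [[0,0,-0.014],[0,0,-0.014],[0.0006,0.0293,0],[0.0006,0.0293,0],[0.0006,0.0293,0],[0,0,0],[0,0,0.007],[0,0,0.006],[0,0,0.003],[0,0,0]], "gripper": [0,0,0,0,0,0,0,0,0,0]}}

```text
time: 6.23
tool_pos: [0.5466, -0.1177, 0.0663]
tcp_rot: [-3.141, -0.001, 0.005]
wrist_force: [-0.7, 0.3, 0.0]
width: 0.0
grip_force: 0.0
```

Emit:
{"name": "jog_arm", "arguments": {"turn": [[0,0,0],[0,0,0],[0,0,0]], "delta_pos": [[0,0,0.002],[0,0,0.001],[0,0,0]], "gripper": [0,0,0]}}

```text
time: 6.48
tool_pos: [0.5483, -0.1185, 0.0653]
tcp_rot: [-3.142, -0.001, 0.0]
wrist_force: [-0.2, 0.1, -0.5]
width: -0.002
grip_force: 0.0
```

Emit:
{"name": "jog_arm", "arguments": {"turn": [[0,0,0],[0,0,0],[0,0,0]], "delta_pos": [[0,0,0.001],[0,0,0],[0,0,0]], "gripper": [0,0,0]}}

```text
time: 6.73
tool_pos: [0.5486, -0.1187, 0.065]
tcp_rot: [-3.141, 0.0, -0.001]
wrist_force: [-2.0, 2.3, 5.0]
width: -0.002
grip_force: 2.2
```

Emit:
{"name": "jog_arm", "arguments": {"turn": [[0,0,0],[0,0,0],[0,0,0]], "delta_pos": [[0,0,0.001],[0,0,0],[0,0,0]], "gripper": [0,0,0]}}

```text
time: 6.98
tool_pos: [0.5487, -0.1188, 0.0649]
tcp_rot: [-3.141, 0.0, -0.001]
wrist_force: [-4.4, 1.7, 10.4]
width: 0.001
grip_force: 5.2
```

```bash
python3 -c "
from workcell import read_state as r
s=r();print(s['q'].round(3),s['tool_pos'],s['wrist_force'])"
```

```text
[-2.580e-01  2.120e-01  2.000e+00  1.000e-03  9.290e-01  1.313e+00] [ 0.5486616  -0.11879593  0.06487191] [-4.39988626  1.72754679 10.39769094]
```

The right bolt is tight at 10 N. Next I move above the middle tongue, open to 45 mm, and take a close look.

Emit:
{"name": "jog_arm", "arguments": {"turn": [[0,0,0],[0,0,0],[0,0,0],[0,0,0],[0,0,-0.042],[0,0,0],[0,0,0],[0,0,0],[0,0,0]], "delta_pos": [[0,0,-0.03],[0,0,-0.038],[-0.0152,-0.0286,0],[-0.0152,-0.0286,0],[-0.0152,-0.0286,0],[0,0,0],[0,0,0],[0,0,0],[0,0,0]], "gripper": [0,0,0.045,0.045,0.045,0.045,0.045,0.045,0.045], "grip_force": 25}}

```text
time: 7.73
tool_pos: [0.5033, -0.034, 0.1314]
tcp_rot: [3.14, 0.065, 0.001]
wrist_force: [0.4, -0.1, -0.5]
width: 0.527
grip_force: 0.0
```

```bash
python3 w.py w2 .057
```

```text
7.7333 [ 0.5033 -0.034   0.1314] [[0.999, 0.041, 0.001], [0.041, -0.999, -0.001], [0.001, 0.001, -1.0]] [ 0.4 -0.1 -0.5]
[148. 140.] 30.0 [143.4 197.1] 4013 [0.5571 0.0613 0.057 ] [0.5156 0.069  0.054 ] len 0.0421 yaw -0.184
[281.3 159.6] 28.9 [281.5 212.7] 3385 [ 0.5475 -0.0311  0.057 ] [ 0.5079 -0.0328  0.054 ] len 0.0396 yaw 0.042
[405.7 171.7] 23.0 [415.  130.2] 3707 [ 0.5426 -0.1197  0.057 ] [ 0.5713 -0.1232  0.054 ] len 0.0288 yaw 3.02
[245.4 333.4] 7.2 [276.6 322.9] 797 [ 0.4042 -0.0072  0.057 ] [ 0.413  -0.0325  0.054 ] len 0.0268 yaw 1.907
```

View pics/w2.png

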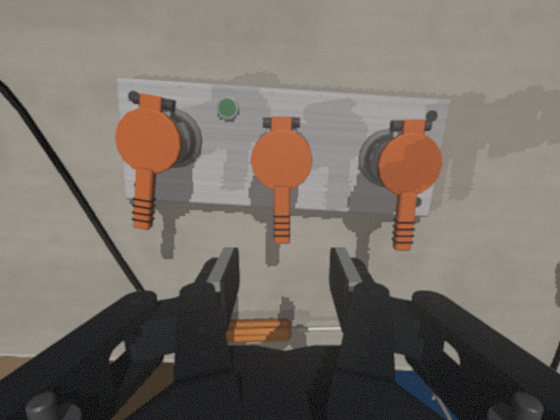

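The tongue is at (282,190–243), centred between the open fingers and aligned with them. I'll descend to put the pads around the bar.

Emit:
{"name": "jog_arm", "arguments": {"turn": [[0,0,0],[0,0,0],[0,0,0],[0,0,0],[0,0,0],[0,0,0],[0,0,0],[0,0,0]], "delta_pos": [[0,-0.0007,0.02],[0,0,0.02],[0,0,0.02],[0,0,0.02],[0,0,0.01],[0,0,0.006],[0,0,0],[0,0,0]], "gripper": [0.045,0.045,0.045,0.045,0.045,0.045,0.045,0.045]}}

```text
time: 8.45
tool_pos: [0.5032, -0.0329, 0.0356]
tcp_rot: [3.141, 0.065, 0.001]
wrist_force: [-0.2, 0.7, -0.1]
width: 0.529
grip_force: 0.0
```

Emit:
{"name": "jog_arm", "arguments": {"turn": [[0,0,0],[0,0,0],[0,0,0],[0,0,0],[0,0,0],[0,0,0],[0,0,0],[0,0,0]], "delta_pos": [[0,0,0],[0,0,0],[0,0,0],[0,0,0],[0,0,0],[0,0,0],[0,0,0],[0,0,0]], "gripper": [0.0,0.0,0.0,0.0,0.0,0.0,0.0,0.0], "grip_force": 25}}

```text
time: 9.12
tool_pos: [0.5035, -0.0324, 0.0361]
tcp_rot: [-3.141, -0.066, -0.003]
wrist_force: [0.7, 3.0, 4.8]
width: 0.134
grip_force: 30.4
```

The bar is gripped (width about 11.5 mm). I'll start the arc in small pieces.

Emit:
{"name": "jog_arm", "arguments": {"turn": [[0,-0.025,0],[0,-0.025,0],[0,-0.025,0],[0,-0.025,0],[0,-0.025,0],[0,-0.025,0],[0,0,0]], "delta_pos": [[-0.00045,0,-0.00176],[-0.00045,0,-0.00176],[-0.00045,0,-0.00176],[-0.00045,0,-0.00176],[-0.00045,0,-0.00176],[-0.00045,0,-0.00176],[0,0,0]], "gripper": [0,0,0,0,0,0,0]}}

```text
time: 9.7
tool_pos: [0.502, -0.0324, 0.0462]
tcp_rot: [3.129, 0.066, -0.233]
wrist_force: [2.9, 2.8, 1.3]
width: 0.136
grip_force: 30.0
```

```bash
cat > st.py <<'E'
from workcell import read_state
from scipy.spatial.transform import Rotation as Ro
import numpy as np
s=read_state();R=Ro.from_rotvec(s['tcp_rot']).as_matrix();p=s['tool_pos']
g=p-R[:,2]*.019
print(s['time'],"tcp",p.round(4),"grasp",g.round(4),"tilt",np.degrees(np.arctan2(-R[0,2],-R[2,2])).round(1),"F",s['wrist_force'].round(1),"Ftool",(R.T@s['wrist_force']).round(1),"T",(R.T@s['torque']).round(2),"w",s['width'],"q",s['q'].round(2),"cap angle geo",np.degrees(np.arctan2(g[2]-.0545,.573-g[0])).round(1),"r",np.hypot(g[2]-.0545,.573-g[0]).round(4))
E
python3 st.py
```

```text
9.7 tcp [ 0.502  -0.0324  0.0462] grasp [ 0.5048 -0.0323  0.065 ] tilt 8.5 F [2.9 2.8 1.3] Ftool [ 2.8 -2.6 -1.8] T [ 0.31  0.71 -0.04] w 0.13583438067070347 q [-0.1   0.23  2.03 -0.02  1.03  1.44] cap angle geo 8.8 r 0.069
```

Emit:
{"name": "jog_arm", "arguments": {"turn": [[0,-0.03,0],[0,-0.03,0],[0,-0.03,0],[0,-0.03,0],[0,-0.03,0],[0,-0.03,0],[0,-0.03,0],[0,-0.03,0],[0,0,0]], "delta_pos": [[-0.00054,0,-0.00211],[-0.00054,0,-0.00211],[-0.00054,0,-0.00211],[-0.00054,0,-0.00211],[-0.00054,0,-0.00211],[-0.00054,0,-0.00211],[-0.00054,0,-0.00211],[-0.00054,0,-0.00211],[0,0,0]], "gripper": [0,0,0,0,0,0,0,0,0]}}

```text
time: 10.45
tool_pos: [0.5027, -0.0324, 0.063]
tcp_rot: [3.075, 0.064, -0.603]
wrist_force: [6.2, 1.6, -0.9]
width: 0.135
grip_force: 30.0
```

```bash
python3 st.py
```

```text
10.45 tcp [ 0.5027 -0.0324  0.063 ] grasp [ 0.5099 -0.0321  0.0806] tilt 22.2 F [ 6.2  1.6 -0.9] Ftool [ 6.1 -1.3 -1.5] T [ 0.27  1.21 -0.09] w 0.13528782436168327 q [-0.08  0.37  1.85 -0.05  1.3   1.47] cap angle geo 22.4 r 0.0683
```

The bar pulls slightly toward the hinge (6 N). I'll ease inward about 1.2 mm while continuing.

Emit:
{"name": "jog_arm", "arguments": {"turn": [[0,-0.03,0],[0,-0.03,0],[0,-0.03,0],[0,-0.03,0],[0,-0.03,0],[0,-0.03,0],[0,-0.03,0],[0,-0.03,0],[0,0,0]], "delta_pos": [[-0.0003,0,-0.00207],[-0.0003,0,-0.00207],[-0.0003,0,-0.00207],[-0.0003,0,-0.00207],[-0.0004,0,-0.00207],[-0.0004,0,-0.00207],[-0.0004,0,-0.00207],[-0.0004,0,-0.00207],[0,0,0]], "gripper": [0,0,0,0,0,0,0,0,0]}}

```text
time: 11.2
tool_pos: [0.5067, -0.0322, 0.0784]
tcp_rot: [2.975, 0.063, -0.968]
wrist_force: [2.5, 2.2, 0.8]
width: 0.135
grip_force: 30.1
```

```bash
python3 st.py
```

```text
11.2 tcp [ 0.5067 -0.0322  0.0784] grasp [ 0.5179 -0.0317  0.0937] tilt 36.0 F [2.5 2.2 0.8] Ftool [ 1.7 -2.1 -2.2] T [ 0.37  1.06 -0.09] w 0.1353721658757409 q [-0.07  0.52  1.68 -0.06  1.56  1.48] cap angle geo 35.4 r 0.0677
```

Emit:
{"name": "jog_arm", "arguments": {"turn": [[0,-0.03,0],[0,-0.03,0],[0,-0.03,0],[0,-0.03,0],[0,-0.03,0],[0,-0.03,0],[0,-0.03,0],[0,-0.03,0],[0,0,0]], "delta_pos": [[-0.00042,0,-0.00207],[-0.00042,0,-0.00207],[-0.00042,0,-0.00207],[-0.00042,0,-0.00207],[-0.00042,0,-0.00207],[-0.00042,0,-0.00207],[-0.00042,0,-0.00207],[-0.00042,0,-0.00207],[0,0,0]], "gripper": [0,0,0,0,0,0,0,0,0]}}

```text
time: 11.95
tool_pos: [0.5143, -0.0319, 0.0927]
tcp_rot: [2.832, 0.059, -1.318]
wrist_force: [2.1, 2.1, 0.8]
width: 0.132
grip_force: 30.1
```

```bash
python3 st.py
```

```text
11.95 tcp [ 0.5143 -0.0319  0.0927] grasp [ 0.5288 -0.0313  0.1049] tilt 49.9 F [2.1 2.1 0.8] Ftool [ 0.8 -2.  -2.2] T [ 0.32  0.9  -0.09] w 0.1320246161268425 q [-0.06  0.68  1.52 -0.08  1.81  1.49] cap angle geo 48.7 r 0.067
```

Forces are low. One more piece, to about 63°.

Emit:
{"name": "jog_arm", "arguments": {"turn": [[0,-0.03,0],[0,-0.03,0],[0,-0.03,0],[0,-0.03,0],[0,-0.03,0],[0,-0.03,0],[0,-0.03,0],[0,-0.03,0],[0,0,0],[0,0,0],[0,0,0],[0,0,0]], "delta_pos": [[-0.00044,0,-0.00207],[-0.00044,0,-0.00207],[-0.00044,0,-0.00207],[-0.00044,0,-0.00207],[-0.00044,0,-0.00207],[-0.00044,0,-0.00207],[-0.00044,0,-0.00207],[-0.00044,0,-0.00207],[0,0,0],[0,0,0],[0,0,0],[0,0,0]], "gripper": [0,0,0,0,0,0,0,0,0,0,0,0]}}

```text
time: 12.95
tool_pos: [0.5259, -0.0314, 0.1053]
tcp_rot: [2.652, 0.056, -1.642]
wrist_force: [0.6, 2.6, -4.3]
width: 0.131
grip_force: 29.7
```

```bash
python3 st.py; python3 - <<'E'
from workcell import vision
import cv2
a=vision.read_camera("scene")[:,:,::-1];b=vision.read_camera("wrist")[:,:,::-1]
cv2.imwrite("pics/end.png",cv2.hconcat([cv2.resize(a[120:270,180:380],(400,300),interpolation=cv2.INTER_CUBIC),cv2.resize(b,(400,300))]))
E
```

```text
12.95 tcp [ 0.5259 -0.0314  0.1053] grasp [ 0.5429 -0.0307  0.1138] tilt 63.5 F [ 0.6  2.6 -4.3] Ftool [ 4.2 -2.6  1.3] T [ 0.46  1.16 -0.08] w 0.13089159379583837 q [-0.05  0.84  1.36 -0.09  2.05  1.49] cap angle geo 63.1 r 0.0665
```

View pics/end.png

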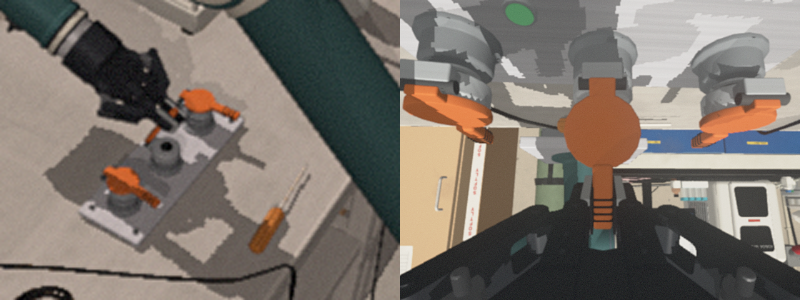

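The cap is held open at about 63°, with the bolt exposed, the neighbouring caps shut and the screwdriver in place. The load is only about 4 N, well below the 15 N that would pull the bolt up. I'll hand it in.

```bash
python3 -c "
from workcell import ticket
print(ticket.finish_job())"
```

```text
the job is handed in; nothing more can be done
None
```

I tapped all three bolts left to right: the middle one is loose (it sank 8 mm and stayed down), the other two held at 10 N, and I handed the job in at about 13 s with the middle cap still held open at about 63°.

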